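Stamp the maker's mark on a paddle's handle with a two-stage press

ROBOT

A 6-joint arm with a two-finger parallel gripper is mounted at the origin on a cart in front of the work surface, level with it; the furniture and walls round the work are solid. World frame = base frame: x ahead of the robot, y to its left, z up, the work surface at z = 0. Lengths are in m, angles in rad, forces in N, time in s.
With the tool pointing down it reaches from about 0.15 to 0.775 m from the base axis. Payload 6.1 kg.
Tool frame: the origin (TCP) lies at the very end of the fingers, on their centre line; the grasp point (between the pads) lies hold_point_z behind it (hold_point_z is the distance from the TCP to the grasp point, in m); z points along the fingers, y is the line along which they close (so a half turn about z gives the same grasp; the last joint's range is limited). The gripper opens to 85 mm and grips with 20 to 120 N. Pads are 22 mm wide; open, the fingers measure 114 mm over their backs; the gripper's body (76 mm by 85 mm) begins 54 mm behind the grasp point. The pads swing forward as they close: fully open they stand 13 mm farther back than shut.
Start: joints at [1.338, 0.126, -0.04, 1.405, 0, 1.571], TCP at [0.121, 0.511, 0.231] pointing down, gripper open.
Joint ranges: [-2.72, 2.72], [-0.95, 1.95], [-1.27, 1.35], [-1.78, 2.02], [-1.46, 1.47], [-3.14, 3.14]. Speed limits (rad/s): [2.39, 2.39, 3.01, 3.14, 3.14, 3.14].

INTERFACE

Orientations are given as a 3x3 rotation matrix whose columns are the frame's x, y, z axes.
In Python, from workcell import observe, grab_frame, job_done, hold_point_z gives the robot as it stands. The module is installed in compiled form; this text tells all that it offers.
- The arm moves only by the tool drive_tool, never from a script. Its argument "moves" is a list of rows, each a list of 2 entries, a list of its own where there are three numbers: the shift along the world's x, y, z in cm, then the turn about the world's z in rad. In form: [[[dx, dy, dz], roll], ...]. A call has 1 to 8 rows; each row is the pose to reach, as a shift and turn from the pose commanded when the call began; what a row does not reach only later rows make up. A row lasts 1/10 s, in which the tool goes at most 50 mm and 8.59 degrees, less where a joint would pass 70% of its speed; a pose out of reach is approached as far as the arm can. A call with a gripper value outside its range is refused whole. "hand" is the gripper command: -1 is fully open, 1 is shut, values between are in proportion, set as the call begins (left out, the last holds). The fingers move at their own pace and stop on an object; "newtons" is the grip in N (left out, the last holds). Time passes only in rows, so rows that repeat a pose let the fingers close. It gives the time, the measured TCP pose, the force, the opening and the grip force at its end, in the units of the state.
- observe(): the state, without advancing time (a new reading comes with each control period).
- grab_frame(name): name is "scene" or "top" or "wrist"; returns a dict with "img" (420x560x3 uint8, blue, green, red), "depth" (420x560 float32, m along the optical axis (not along the pixel's ray), 0 where there is no reading), "mtx" (3x3 intrinsics, pixels), "camera_from_world" (4x4, takes a point from world to camera coordinates). Camera axes: x right, y down, z forward; pixel columns grow to the right and rows downward; lengths in m; the calibration is good to about 2 mm. A picture is of the moment at which its call begins.
- job_done(): hands the job in; it is judged then, once.
The state is a dict: "time": time; "joint_pos": joint angles; "dq": joint speeds; "tau": joint torques, N m; "eef_pos": TCP position; "tcp_rot": TCP orientation; "wrist_force": force on the tool from outside, world axes, zero at the start; "moment": the same for the moment, N m; "opening": finger opening in m; "gripper_force": force on a finger pad.
Only numpy, scipy, OpenCV 4.12 (cv2) and the standard library are available. Lean on these libraries where they do the work, as an engineer would, in place of code of your own. Each camera call takes 0.05 s, during which the arm holds its last target. There are 200 camera calls.

TASK

Take the dark wooden paddle out of the rack, lay its handle in the channel of the green stamping press with the shoulders of its blade right up against the two guide cheeks, and let go of it. Then press the green palm button down to its halfway stop, pause there for a second so that the hold-down grips the handle, and then press it fully down to stamp. Let the button come up again, leave the stamped paddle lying in the press, and do not disturb the light paddle, the red wax tin or the yellow tape measure.

Things in the scene. Friction and masses are not known exactly. Their poses are not given: they have to be found in the camera images.
- dark_paddle_handle (a point): Middle of the handle of the dark brown wooden paddle, half-way up (the paddle is 18 mm thick all over, 182 mm long, about 0.12 kg). x axis along the handle away from the blade, z up. Handle 28 mm wide, 72 mm long: from the blade's shoulders, 36 mm behind this point, to its round tip, 36 mm ahead. In the press the whole handle lies in the channel, where it cannot be held.
- dark_paddle_blade (a point): Middle of the dark paddle's blade, half-way up, 55 mm behind the shoulders; same axes. Blade 110 mm long (x), 60 mm wide (y), straight sides, square shoulders 16 mm wide either side of the handle. At the start the blade is wholly under the rack's roof and only the handle sticks out, its underside 8 mm above the bench; drawn out along +x of the paddle by 115 mm it is clear.
- light_paddle_handle (a point): Middle of the handle of the light wooden paddle, same shape and size, in the rack's other bay, 92 mm beside the dark one (which bay holds which varies); it stays there.
- rack: Plywood rack with two covered bays side by side, fixed: 130 mm deep (x), 192 mm wide (y), 52 mm high. Origin under its middle, on the bench; x axis from its open front, which faces the robot, into the bays. Floor 8 mm thick; bays 84 mm wide, 36 mm high. A sanding block lies at the back of its roof, top 88 mm above the bench.
- press_mouth (a point): On the press's steel table (22 mm above the bench), midway between the front ends of the two guide cheeks. x axis into the press, the way the handle goes in; y to the left; z up. Cheeks: bars 14 mm high, 60 mm long from here inwards, 36 mm apart; the blade's shoulders stop against their front ends. The raised hold-down fork leaves 12 mm above a handle lying here.
- press: Green stamping press, fixed. Origin on the bench below the press mouth, same axes. Table from x = -83 mm, 92 mm wide. Its head overhangs from x = 19 mm on, 64 mm wide, from 92 mm to 216 mm above the bench; column from x = 83 mm. The grey pod of the button, 50 mm high, stands at x = -60 to 20 mm, y = 73 to 151 mm.
- button_top (a point): Middle of the top of the green palm button, a mushroom 45 mm across on the grey pod, 88 mm above the bench when up; z up. Pressed straight down in two stages: 8 mm on a light spring (about 2 N, rising to about 6 N with the hold-down on a handle) to the halfway stop, where its brass collar meets the black ring; then 7 mm more, which takes about 14 N to start and 16 N at the bottom. It springs back.
- button_collar (a joint): First stage of the button: how far the brass collar has gone down, with the green cap on it, in m: 0 up, 0.008 at the halfway stop and beyond. The press's hold-down comes down with it and rests on the handle at the halfway stop.
- button_cap (a joint): Second stage: how far the green cap has been pushed down over the collar, in m: 0 up to the halfway stop, 0.007 when the button is fully down and the die stamps the handle.
- wax_tin: Round red tin of wax, 69 mm across, 36 mm high, on the bench between rack and press; origin under its middle. It stays where it is. On the robot's side of it the bench is clear: at least 80 mm (x) by 200 mm (y) about the world point x = 0.44, y = -0.03; a thin black lead, 8 mm high, lies beyond that to the left.
- tape_measure: Yellow pocket tape measure, 37 x 92 x 64 mm high, standing on the bench to the right of the press; origin under its middle. It stays where it is.

How it is judged:
On the way, in this order (a step that is already met when the one before it is completed fails the run):
1. the dark paddle lies in the press, its handle in the channel, its shoulders against the cheeks (within 6 mm), and is let go (x of dark_paddle_handle in the frame of press_mouth between 0.03 and 0.041 m and y of dark_paddle_handle in the frame of press_mouth between -0.009 and 0.009 m and z of dark_paddle_handle in the frame of press_mouth between 0.005 and 0.013 m and angle between the x axis of dark_paddle_handle and the x axis of press_mouth, either way round below 0.12 rad and angle between dark_paddle_handle's own z axis and vertical below 0.1 rad and contact force between the fingers and dark_paddle below 0.2 N), for 0.2 s.
2. with the paddle lying so, the button rests at its halfway stop (first stage down at least 6.5 of its 8 mm, second less than 2.5 mm) for 0.7 s (x of dark_paddle_handle in the frame of press_mouth between 0.03 and 0.041 m and y of dark_paddle_handle in the frame of press_mouth between -0.009 and 0.009 m and z of dark_paddle_handle in the frame of press_mouth between 0.005 and 0.013 m and angle between the x axis of dark_paddle_handle and the x axis of press_mouth, either way round below 0.12 rad and angle between dark_paddle_handle's own z axis and vertical below 0.1 rad and value of joint button_collar above 0.0065 m and value of joint button_cap below 0.0025 m), for 0.7 s.
3. with the paddle lying so, the button is fully down (second stage down at least 5.5 of its 7 mm) (x of dark_paddle_handle in the frame of press_mouth between 0.03 and 0.041 m and y of dark_paddle_handle in the frame of press_mouth between -0.009 and 0.009 m and z of dark_paddle_handle in the frame of press_mouth between 0.005 and 0.013 m and angle between the x axis of dark_paddle_handle and the x axis of press_mouth, either way round below 0.12 rad and angle between dark_paddle_handle's own z axis and vertical below 0.1 rad and value of joint button_cap above 0.0055 m), for 0.1 s.
At the end, for the whole second after the job is handed in: The dark paddle lies flat and at rest in the press, its handle in the channel (along it within 0.12 rad) with its shoulders within 6 mm of the cheeks; the button is up (both stages within 2 mm of their tops); the light paddle, the wax tin and the tape measure are within 30 mm of where they were (x of dark_paddle_handle in the frame of press_mouth between 0.03 and 0.041 m and y of dark_paddle_handle in the frame of press_mouth between -0.009 and 0.009 m and z of dark_paddle_handle in the frame of press_mouth between 0.005 and 0.013 m and angle between the x axis of dark_paddle_handle and the x axis of press_mouth, either way round below 0.12 rad and angle between dark_paddle_handle's own z axis and vertical below 0.1 rad and value of joint each of button_collar, button_cap below 0.002 m and linear speed of dark_paddle below 0.02 m/s and distance of each of light_paddle_handle, wax_tin, tape_measure from where it was at the start of the episode below 0.03 m); the robot touches nothing.
It fails at once if the press is fired (second stage down more than 4 mm) without the dark paddle's handle lying in it (value of joint button_cap above 0.004 m and not (x of dark_paddle_handle in the frame of press_mouth between 0.03 and 0.041 m and y of dark_paddle_handle in the frame of press_mouth between -0.009 and 0.009 m and z of dark_paddle_handle in the frame of press_mouth between 0.005 and 0.013 m and angle between the x axis of dark_paddle_handle and the x axis of press_mouth, either way round below 0.12 rad and angle between dark_paddle_handle's own z axis and vertical below 0.1 rad)).
It fails at once if the light paddle is moved by more than 30 mm (distance of light_paddle_handle from where it was at the start of the episode above 0.03 m).
It fails at once if the wax tin is moved by more than 30 mm (distance of wax_tin from where it was at the start of the episode above 0.03 m).
It fails at once if the tape measure is moved by more than 30 mm (distance of tape_measure from where it was at the start of the episode above 0.03 m).
It also fails if it takes over 67 s, if anything falls off the work surface, if the arm or the gripper's body presses on something with over 40 N, if the wrist force passes 120 N, or if a joint passes its speed limit or range.

## Working session

There is one attempt and no reset: what is moved stays moved. The work goes in short steps, Python scripts to look and compute and a tool call to move; the robot and the scene stay as the last step left them, time stands still between calls to the robot, and variables do not carry over. Pictures are saved under pics/ and viewed, at most 13 in all, crops included, and the job is handed in when it is done.

Besides the shell and the picture viewer there is one more tool, called as name([rows], argument=value, ...), one row to a line, values as JSON. drive_tool: Moves the arm, as the interface text tells. Its arguments: {"type":"object","properties":{"moves":{"type":"array","items":{"type":"array"}},"hand":{"type":"number"},"newtons":{"type":"number"}},"required":["moves"]}

```bash
mkdir -p pics
cat > h.py <<'E'
import numpy as np, cv2
from workcell import *
def snap(n,f):
    g=grab_frame(n); cv2.imwrite('pics/'+f+'.png',g['img']); np.savez('/tmp/'+f+'.npz',**g); return g
def load(f): return dict(np.load('/tmp/'+f+'.npz'))
def pt(g,u,v,z=None):
    K=g['mtx'];T=np.linalg.inv(g['camera_from_world'])
    r=np.linalg.inv(K)@[u,v,1]
    if z is None:
        p=g['depth'][int(v)-1:int(v)+2,int(u)-1:int(u)+2]; d=np.median(p[p>0]) if (p>0).any() else 0
    else: d=(z-T[2,3])/(T[:3,:3]@r)[2]
    return (T[:3,:3]@(r*d)+T[:3,3])
E
python3 - <<'E'
from h import *
snap('top','top0');snap('scene','sc0')
o=observe();print({k:np.round(v,3) for k,v in o.items()});print(hold_point_z)
E
```

```text
{'time': np.float64(0.1), 'joint_pos': array([ 1.338,  0.126, -0.041,  1.405,  0.   ,  1.571]), 'dq': array([ 0.001,  0.002,  0.003,  0.001,  0.001, -0.002]), 'tau': array([-0.0000e+00, -4.3691e+01,  3.5360e+01,  1.4000e-02,  0.0000e+00,
        0.0000e+00]), 'eef_pos': array([0.121, 0.51 , 0.231]), 'tcp_rot': array([[-0.973,  0.231, -0.   ],
       [ 0.231,  0.973, -0.001],
       [ 0.   , -0.001, -1.   ]]), 'wrist_force': array([ 0.268,  0.459, -0.447]), 'moment': array([-0.017,  0.024,  0.023]), 'gripper_force': np.float64(0.0), 'opening': np.float64(0.085)}
0.0187
```

View pics/top0.png

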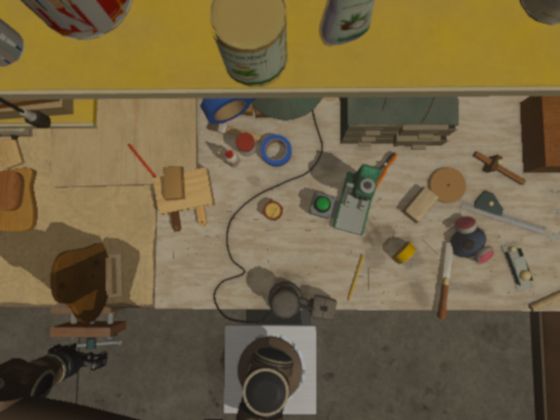

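View pics/sc0.png

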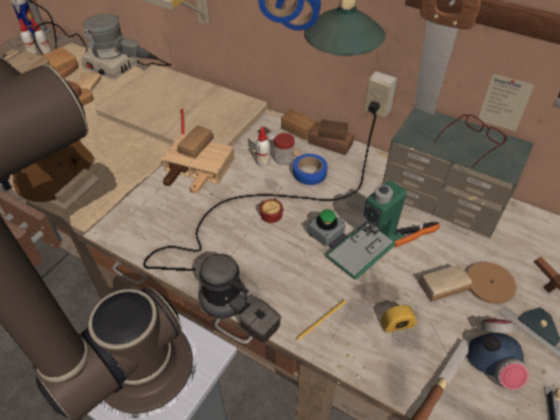

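The top view shows the rack at about (183,190) with the dark handle at (175,220). The tin is at (272,211), the button at (323,204), the press at (355,205) and the tape at (404,252). I'll enlarge a crop to read these more closely.

Run:
```python
from h import *
g=load('top0')
a=cv2.resize(g['img'][150:250,145:225],None,fx=5,fy=5,interpolation=cv2.INTER_CUBIC)
b=cv2.resize(g['img'][150:250,305:385],None,fx=5,fy=5,interpolation=cv2.INTER_CUBIC)
cv2.imwrite('pics/c0.png',np.hstack([a,b]))
for n,u,v in [('dark',175,220),('light',202,215),('roof',195,190),('bench',240,200),('tin',272,211),('button',323,204),('table',350,222),('tape',404,252),('head',368,185)]: print(n,pt(g,u,v).round(3))
print(g['mtx'])
```

```text
dark [0.519 0.336 0.026]
light [0.537 0.24  0.027]
roof [0.622 0.26  0.054]
bench [ 0.594  0.109 -0.   ]
tin [ 0.551 -0.009  0.036]
button [ 0.569 -0.183  0.088]
table [ 0.513 -0.283  0.024]
tape [ 0.409 -0.457  0.064]
head [ 0.612 -0.31   0.217]
[[392.09289351   0.         282.48966181]
 [  0.         392.09289351 216.42898832]
 [  0.           0.           1.        ]]
```

View pics/c0.png

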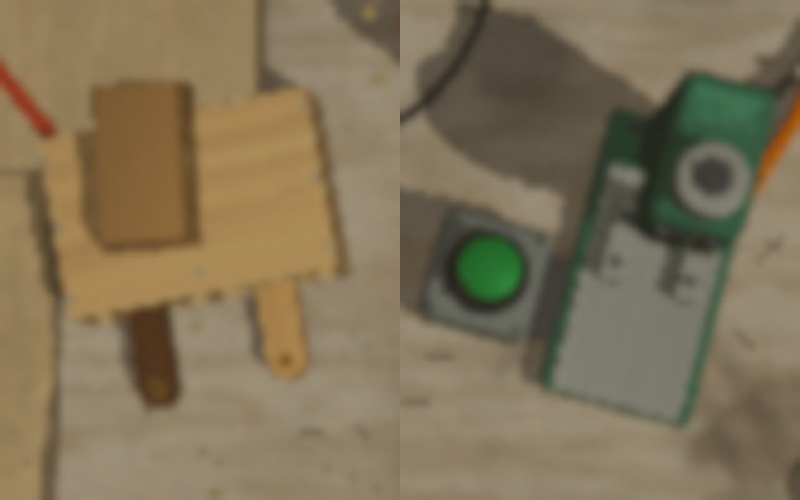

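The crop is readable: the dark handle runs from about (147,310) to (160,400), the rack's front edge from (75,318) to (345,272), and the table's front edge from (548,388) to (688,424). Next I'll compute the poses.

Run:
```python
from h import *
g=load('top0')
L=lambda x,y,z:pt(g,145+(x-2)/5,150+(y-2)/5,z)[:2]
R=lambda x,y,z:pt(g,305+(x-402)/5,150+(y-2)/5,z)[:2]
def yaw(v): return np.arctan2(v[1],v[0])
a,b=L(75,318,.052),L(345,272,.052); print('rack front',a,b,np.linalg.norm(a-b),'yaw x',yaw(b-a)+np.pi/2)
h0,h1=L(151,308,.026),L(160,402,.026); print('dark',h0,h1,np.linalg.norm(h1-h0),yaw(h1-h0))
k0,k1=L(277,288,.026),L(290,376,.026); print('light',k0,k1,yaw(k1-k0))
c,d=R(548,388,.022),R(688,424,.022); print('tablefront',c,d,np.linalg.norm(c-d),'yaw',yaw(d-c)+np.pi/2)
e=R(618,112,.02);print('left edge yaw',yaw(e-c))
w=yaw(d-c)+np.pi/2; f=(c+d)/2; print('mouth est',f+.083*np.array([np.cos(w),np.sin(w)]))
print('cheek fronts',R(608,278,.036),R(684,298,.036)); print('button',R(489,270,.088))
# depth segmentation of the head top / button
```

```text
rack front [0.54074029 0.38318573] [0.57324048 0.19449187] 0.19147228241114458 yaw x 0.17056420531786598
dark [0.55041101 0.33781864] [0.48354135 0.32956012] 0.06737770097195231 -3.0187130511369618
light [0.56481981 0.24806003] [0.50219176 0.23743507] -2.973540974073903
tablefront [ 0.49503127 -0.22731129] [ 0.46997586 -0.32505526] 0.10090419321686218 yaw -0.25093407206659935
left edge yaw -0.2551854802867662
mouth est [ 0.56290408 -0.29679291]
cheek fronts [ 0.5713607  -0.26823509] [ 0.55736381 -0.32097285]
button [ 0.57070667 -0.18113041]
```

drive_tool([
  [[39.8,-17.5,0],0.38],
  [[39.8,-17.5,0],0.38],
  [[39.8,-17.5,0],0.38],
  [[39.8,-17.5,0],0.38],
  [[39.8,-17.5,0],0.38],
  [[39.8,-17.5,0],0.38],
  [[39.8,-17.5,0],0.38],
  [[39.8,-17.5,0],0.38],
], hand=-0.2, newtons=80)

```text
time: 0.9
eef_pos: [0.4794, 0.3528, 0.2309]
tcp_rot: [[-0.989, -0.147, -0.0], [-0.147, 0.989, -0.0], [0.0, -0.0, -1.0]]
wrist_force: [-1.1, 0.2, 0.9]
opening: 0.0514
gripper_force: 0.0
```

drive_tool([
  [[0,0,0],0],
  [[0,0,0],0],
  [[0,0,0],0],
])

```text
time: 1.2
eef_pos: [0.477, 0.3542, 0.231]
tcp_rot: [[-0.989, -0.147, -0.001], [-0.147, 0.989, -0.0], [0.001, -0.0, -1.0]]
wrist_force: [-0.8, -0.5, 0.4]
opening: 0.0511
gripper_force: 0.0
```

drive_tool([
  [[4.2,-2.0,-6],0],
  [[4.2,-2.0,-6],0],
  [[4.2,-2.0,-6],0],
  [[4.2,-2.0,-6],0],
])

```text
time: 1.6
eef_pos: [0.5184, 0.3348, 0.1716]
tcp_rot: [[-0.989, -0.148, -0.001], [-0.148, 0.989, -0.0], [0.001, -0.0, -1.0]]
wrist_force: [-0.5, -0.4, -0.3]
opening: 0.0513
gripper_force: 0.0
```

Run:
```python
from h import *
snap('wrist','w1');o=observe();print(o['joint_pos'].round(3),o['eef_pos'].round(4))
g=load('top0')
for u,v in [(285,295),(320,308),(285,305),(270,270),(240,260)]: print(pt(g,u,v).round(3))
```

```text
[0.573 0.306 0.057 1.321 0.    0.425] [0.5188 0.3351 0.1726]
[ 0.272 -0.057  0.145]
[ 0.222 -0.173  0.072]
[ 0.242 -0.057  0.148]
[ 0.343 -0.001  0.002]
[ 0.378  0.107 -0.   ]
```

View pics/w1.png

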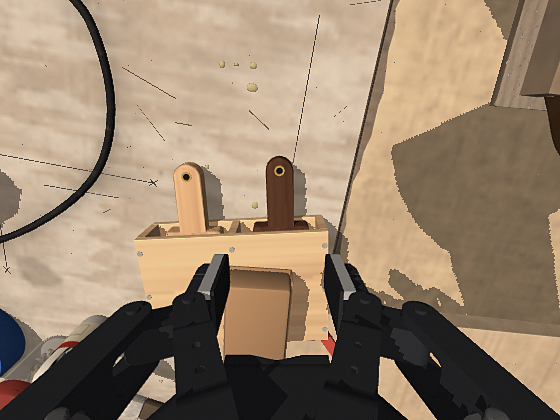

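The wrist view shows the dark handle from its tip at (279,156) to the rack at (281,222), about 267–294 wide. I'll measure it.

Run:
```python
from h import *
g=load('w1')
l=[pt(g,266.5,180,.026),pt(g,293,180,.026),pt(g,268,212,.026),pt(g,294,212,.026)]
t=pt(g,279,156,.026);print(t,pt(g,280,190),pt(g,240,280))
m1=(l[0]+l[1])/2;m2=(l[2]+l[3])/2;print(l[0]-l[1],m1,m2,np.arctan2(*(m2-m1)[1::-1]),np.arctan2(*(m2-t)[1::-1]))
hsv=cv2.cvtColor(g['img'],cv2.COLOR_BGR2HSV)
roi=hsv[150:218,255:305]; mk=((roi[...,2]<110)&(roi[...,1]>90)).astype(np.uint8)
n,lab,st,ce=cv2.connectedComponentsWithStats(mk);print(st[1:])
i=1+st[1:,4].argmax()
pts=[]
for r in range(20,60,4):
    c=np.where(lab[r]==i)[0]; a=pt(g,255+(c.min()+c.max())/2,150+r,.026); pts.append(a); print(c.min()+255,c.max()+255,150+r)
p=np.array(pts);print(np.arctan(np.polyfit(p[:,0],p[:,1],1)[0]),p[0],p[-1])
```

```text
[0.47728745 0.3312047  0.026     ] [0.51126993 0.33738386 0.0254536 ] [0.5897293  0.31100248 0.0761474 ]
[ 0.00393034 -0.02644187  0.        ] [0.5009176  0.33554484 0.026     ] [0.53434728 0.34195058 0.026     ] 0.18932352041248815 0.18614633148942736
[[  11    6   37   62 1509]
 [  21   18    7    6   17]]
266 292 170
266 292 174
266 292 178
266 292 182
266 292 186
267 293 190
267 293 194
267 293 198
267 293 202
267 293 206
0.18750956750571787 [0.49098948 0.3332778  0.026     ] [0.52801607 0.3399294  0.026     ]
```

drive_tool([
  [[-0.7,0.3,-5],0.035],
  [[-0.7,0.3,-10],0.035],
  [[-0.7,0.3,-14],0.035],
  [[-0.7,0.3,-16.0],0.035],
  [[-0.7,0.3,-16.8],0.035],
  [[-0.7,0.3,-16.8],0.035],
])

```text
time: 2.25
eef_pos: [0.5123, 0.3379, 0.004]
tcp_rot: [[-0.983, -0.182, 0.0], [-0.182, 0.983, 0.0], [-0.0, 0.0, -1.0]]
wrist_force: [-0.4, 0.6, -0.5]
opening: 0.0508
gripper_force: 0.0
```

drive_tool([
  [[0,0,0],0],
  [[0,0,0],0],
  [[0,0,0],0],
  [[0,0,0],0],
  [[0,0,0],0],
], hand=1, newtons=80)

```text
time: 2.75
eef_pos: [0.5139, 0.3382, 0.0059]
tcp_rot: [[-0.983, -0.181, 0.003], [-0.181, 0.983, 0.003], [-0.004, 0.002, -1.0]]
wrist_force: [-2.9, 0.5, 5.5]
opening: 0.0263
gripper_force: 79.0
```

drive_tool([
  [[0,0,0.2],0],
  [[-2,-0.37,0.3],0],
  [[-4.5,-0.83,0.3],0],
  [[-7,-1.3,0.3],0],
  [[-9.5,-1.76,0.3],0],
  [[-12,-2.2,0.3],0],
  [[-12,-2.2,0.3],0],
])

```text
time: 3.45
eef_pos: [0.3898, 0.3139, 0.0065]
tcp_rot: [[-0.983, -0.182, -0.002], [-0.182, 0.983, -0.001], [0.002, -0.001, -1.0]]
wrist_force: [0.2, -0.5, -2.0]
opening: 0.0262
gripper_force: 78.6
```

Run:
```python
from h import *
g=snap('wrist','w2')
```

```text
(no output)
```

View pics/w2.png

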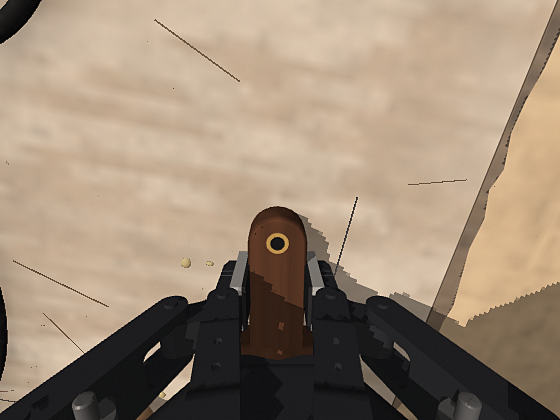

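drive_tool([
  [[-1.5,-0.3,1],0],
  [[-1.5,-0.3,5],0],
  [[-1.5,-0.3,10],0],
  [[0,-4,12],-0.15],
  [[1,-8,12],-0.3],
  [[2,-11,12],-0.45],
  [[3,-14,12],-0.6],
  [[4,-17,12],-0.75],
])

```text
time: 4.3
eef_pos: [0.4343, 0.1438, 0.1271]
tcp_rot: [[-0.839, 0.543, 0.002], [0.543, 0.839, 0.0], [-0.001, 0.001, -1.0]]
wrist_force: [0.6, 0.1, -1.7]
opening: 0.0266
gripper_force: 79.1
```

drive_tool([
  [[0.6,-3,0],-0.15],
  [[0.6,-6,0],-0.3],
  [[0.6,-9,0],-0.45],
  [[0.6,-11,0],-0.6],
  [[0.6,-11.4,0],-0.75],
  [[0.6,-11.4,0],-0.9],
  [[0.6,-11.4,0],-1.0],
  [[0.6,-11.4,0],-1.0],
])

```text
time: 5.1
eef_pos: [0.4398, 0.0307, 0.1268]
tcp_rot: [[-0.002, 1.0, 0.001], [1.0, 0.002, 0.0], [0.0, 0.001, -1.0]]
wrist_force: [0.0, 1.2, -2.4]
opening: 0.0262
gripper_force: 79.2
```

drive_tool([
  [[-0.5,0,-5],0],
  [[-0.5,0,-9.5],0],
  [[-0.5,0,-11.4],0],
  [[-0.5,0,-12.0],0],
  [[-0.5,0,-12.2],0],
  [[-0.5,0,-12.2],0],
])

```text
time: 5.7
eef_pos: [0.435, 0.0312, 0.0054]
tcp_rot: [[-0.004, 1.0, 0.002], [1.0, 0.004, 0.0], [0.0, 0.002, -1.0]]
wrist_force: [-0.5, 0.5, -1.8]
opening: 0.0261
gripper_force: 79.2
```

drive_tool([
  [[0,0,-0.1],0],
  [[0,0,-0.2],0],
  [[0,0,-0.3],0],
  [[0,0,-0.3],0],
])

```text
time: 6.1
eef_pos: [0.4338, 0.0311, 0.0015]
tcp_rot: [[-0.003, 1.0, 0.0], [1.0, 0.003, 0.0], [0.0, 0.0, -1.0]]
wrist_force: [0.3, 1.0, -2.2]
opening: 0.0264
gripper_force: 79.2
```

drive_tool([
  [[0,0,-0.1],0],
  [[0,0,-0.2],0],
  [[0,0,-0.2],0],
])

```text
time: 6.4
eef_pos: [0.4339, 0.0311, -0.0]
tcp_rot: [[-0.003, 1.0, 0.0], [1.0, 0.003, 0.0], [0.0, 0.0, -1.0]]
wrist_force: [-3.2, -0.3, 6.0]
opening: 0.0262
gripper_force: 84.0
```

drive_tool([
  [[0,0,0],0],
  [[0,0,0.2],0],
  [[0,0,0.5],0],
  [[0,0,4],0],
  [[0,0,8],0],
  [[0,0,12],0],
  [[0,0,14],0],
  [[0,0,14],0],
], hand=-0.2)

```text
time: 7.2
eef_pos: [0.4358, 0.0312, 0.1427]
tcp_rot: [[-0.003, 1.0, 0.006], [1.0, 0.003, 0.0], [0.0, 0.006, -1.0]]
wrist_force: [0.5, -0.4, -0.2]
opening: 0.0514
gripper_force: 0.0
```

drive_tool([
  [[0,-4,0],0],
  [[0,-8,0],0],
  [[0,-9.2,0],0],
  [[0,-9.2,0],0],
  [[0,-9.2,0],0],
], hand=-1)

```text
time: 7.7
eef_pos: [0.4333, -0.0606, 0.1386]
tcp_rot: [[-0.002, 1.0, -0.001], [1.0, 0.002, 0.001], [0.001, -0.001, -1.0]]
wrist_force: [0.3, 0.5, 0.0]
opening: 0.0858
gripper_force: 0.0
```

Run:
```python
from h import *
g=snap('wrist','w3');t=snap('top','top1')
a=cv2.resize(t['img'][150:250,225:385],(560,350),interpolation=cv2.INTER_CUBIC)
b=cv2.resize(g['img'],(300,225))
c=np.zeros((600,560,3),np.uint8);c[:350]=a;c[360:585,:300]=b
cv2.imwrite('pics/v3.png',g['img'])
```

```text
(no output)
```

View pics/v3.png

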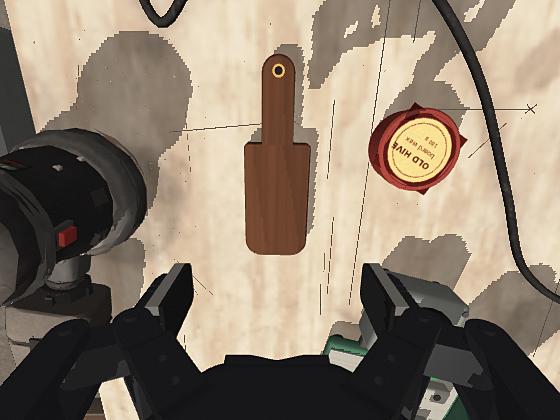

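The paddle lies flat with its hole at (279,70), its shoulders at row ~143 (columns 245–310) and its blade end at row ~254. The tin hasn't been touched.

Run:
```python
from h import *
g=load('w3');P=lambda u,v:pt(g,u,v,.018)
tip=P(278.5,54);sl,sr=P(245,143),P(310,143);print(tip,sl,sr,np.linalg.norm(sl-sr))
s=(sl+sr)/2;print('len',np.linalg.norm(tip-s),'depth',pt(g,278,200))
hole=P(279,70);
hsv=cv2.cvtColor(g['img'],cv2.COLOR_BGR2HSV)
b=g['img'][:,:,0].astype(int);r=g['img'][:,:,2].astype(int)
pts=[]
for v in range(160,236,8):
    row=[u for u in range(225,330) if g['depth'][v,u]>0 and .012<pt(g,u,v)[2]<.025]
    a,c=P(min(row)-.5,v),P(max(row)+.5,v);pts.append((a+c)/2);print(v,min(row),max(row),np.linalg.norm(a-c).round(4))
p=np.array(pts);k=np.polyfit(p[:,1],p[:,0],1);print('blade axis from y', -np.arctan(k[0]),p.mean(0),tip, 'x at s',np.polyval(k,s[1]))
d=(tip-s)[:2];print('yaw',np.arctan2(d[1],d[0]));d/=np.linalg.norm(d);print('blade mid',s[:2]-.055*d)
print(observe()['eef_pos'])
```

```text
[0.43449409 0.06594575 0.018     ] [ 0.4050643  -0.00475256  0.018     ] [ 0.46264254 -0.00467836  0.018     ] 0.05757829409592858
len 0.07066411537696551 depth [ 0.43445303 -0.05735615  0.01743259]
160 244 309 0.0595
168 244 309 0.06
176 245 308 0.0587
184 245 308 0.0592
192 245 308 0.0597
200 245 307 0.0593
208 245 307 0.0598
216 245 306 0.0594
224 245 306 0.0599
232 246 306 0.0595
blade axis from y -0.012571003146168408 [ 0.43269855 -0.05385914  0.018     ] [0.43449409 0.06594575 0.018     ] x at s 0.43331636443727484
yaw 1.5617297489905397
blade mid [ 0.43335476 -0.0597132 ]
[ 0.43354794 -0.06009882  0.1389234 ]
```

drive_tool([
  [[0,0,-5],0],
  [[0,0,-10],0],
  [[0,0,-12.5],0],
  [[0,0,-13.5],0],
  [[0,0,-13.9],0],
  [[0,0,-13.9],0],
])

```text
time: 8.4
eef_pos: [0.4345, -0.0606, 0.001]
tcp_rot: [[-0.004, 1.0, 0.001], [1.0, 0.004, -0.0], [-0.0, 0.001, -1.0]]
wrist_force: [-0.4, 0.3, -0.6]
opening: 0.0854
gripper_force: 0.0
```

drive_tool([
  [[0,0,0],0],
  [[0,0,0],0],
  [[0,0,0],0],
  [[0,0,0],0],
  [[0,0,0],0],
], hand=1, newtons=60)

```text
time: 8.9
eef_pos: [0.4351, -0.061, 0.0021]
tcp_rot: [[-0.003, 1.0, 0.003], [1.0, 0.003, -0.0], [-0.0, 0.003, -1.0]]
wrist_force: [-2.2, 0.5, 7.0]
opening: 0.0582
gripper_force: 64.3
```

drive_tool([
  [[0,0,4],0],
  [[0,0,9],0],
  [[0,0,12],-0.1],
  [[-0.5,-2,12],-0.25],
  [[-1,-5,12],-0.4],
  [[-1.3,-8,12],-0.55],
  [[-1.3,-11,12],-0.7],
  [[-1.3,-14,12],-0.85],
])

```text
time: 9.7
eef_pos: [0.4207, -0.2023, 0.1212]
tcp_rot: [[0.753, 0.657, 0.001], [0.657, -0.753, -0.001], [0.001, 0.001, -1.0]]
wrist_force: [0.3, 0.3, -1.2]
opening: 0.0582
gripper_force: 66.1
```

drive_tool([
  [[0,-2,0],-0.15],
  [[0,-4,0],-0.3],
  [[0,-5.9,0],-0.45],
  [[0,-5.9,0],-0.6],
  [[0,-5.9,0],-0.75],
  [[0,-5.9,0],-0.9],
  [[0,-5.9,0],-0.965],
  [[0,-5.9,0],-0.965],
])

```text
time: 10.5
eef_pos: [0.4208, -0.2601, 0.1209]
tcp_rot: [[0.971, -0.239, 0.001], [-0.239, -0.971, -0.0], [0.001, 0.0, -1.0]]
wrist_force: [-0.0, -0.2, -1.1]
opening: 0.0581
gripper_force: 66.1
```

Run:
```python
from h import *
g=snap('wrist','w4');print(observe()['joint_pos'].round(2))
```

```text
[-0.55  0.09 -0.32  1.16  0.    2.83]
```

View pics/w4.png

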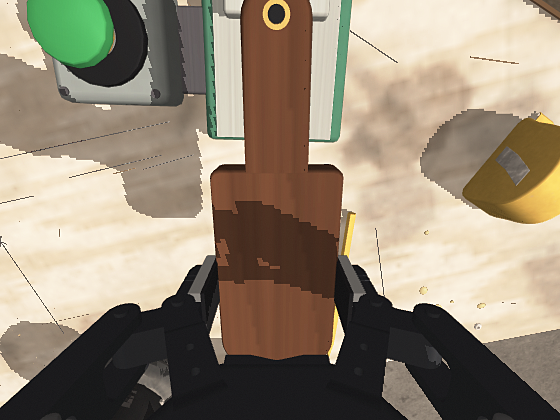

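The paddle is held square to the tool. The table's front edge is at row ~138 between columns 210 and 340, and the handle tip is near row 0. I'll fit the table and paddle axes from the depth.

Run:
```python
from h import *
g=load('w4');K=g['mtx'];T=np.linalg.inv(g['camera_from_world'])
vv,uu=np.mgrid[:420,:560];d=g['depth']
W=np.einsum('ij,hwj->hwi',T[:3,:3],np.dstack([(uu-K[0,2])/K[0,0]*d,(vv-K[1,2])/K[1,1]*d,d]))+T[:3,3]
z=W[...,2]
def fit(zm,tol,rows,u0,u1,name):
    A=[]
    for v in rows:
        c=[u for u in range(u0,u1) if d[v,u]>0 and abs(z[v,u]-zm)<tol]
        if len(c)<3: continue
        a,b=pt(g,min(c)-.5,v,zm)[:2],pt(g,max(c)+.5,v,zm)[:2];A.append(np.r_[(a+b)/2,np.linalg.norm(a-b)])
    A=np.array(A);k=np.polyfit(A[:,0],A[:,1],1);print(name,'yaw',np.arctan(k[0]).round(4),'mid',A.mean(0).round(4),'width',A[:,2].min(),A[:,2].max());return k
kt=fit(.022,.006,range(20,132,6),190,365,'table')
zp=np.median(z[200:250,250:300]);zh=np.median(z[40:140,260:295]);print('blade z',zp,'handle z',zh)
kb=fit(zp,.006,range(185,250,6),195,365,'blade');kh=fit(zh,.006,range(40,150,6),220,340,'handle')
fr=[v for v in range(100,170) if abs(z[v,228]-.022)<.006];print('front',pt(g,228,max(fr)+.5,.022),pt(g,322,max([v for v in range(100,170) if abs(z[v,322]-.022)<.006])+.5,.022))
sh=[max([v for v in range(120,200) if 1 and z[v,u]<zp-.03]) for u in (228,325)];print('shoulder',sh,[pt(g,u,v+.5,zp)[:2] for u,v in zip((228,325),sh)])
print(observe()['eef_pos'])
```

```text
table yaw -0.1883 mid [ 0.5269 -0.2811  0.1134] width 0.1056533876487516 0.11894523758505389
blade z 0.13626929719461767 handle z 0.136074200854498
blade yaw -0.2396 mid [ 0.4542 -0.2682  0.0592] width 0.05880515625785447 0.05948670170562384
handle yaw -0.2411 mid [ 0.5046 -0.2805  0.0276] width 0.027325238325428686 0.02781785149302326
front [ 0.4895381  -0.23658567  0.022     ] [ 0.46894574 -0.30994304  0.022     ]
shoulder [163, 163] [array([ 0.48255602, -0.25342478]), array([ 0.47237927, -0.29455425])]
[ 0.42081729 -0.26004888  0.12083642]
```

Run:
```python
from h import *
g=load('w4')
for v in (30,70,110,130):
    L=[(u,round(float(pt(g,u,v)[2]),3),tuple(map(int,g['img'][v,u]))) for u in list(range(200,222,2))]
    R=[(u,round(float(pt(g,u,v)[2]),3),tuple(map(int,g['img'][v,u]))) for u in list(range(328,354,2))]
    print(v,[(a,b,c[1]-c[2]) for a,b,c in L]);print('   ',[(a,b,c[1]-c[2]) for a,b,c in R])
# steel = bright low-sat; green = G-R>25
A=[]
for v in range(25,130,5):
    r=g['img'][v].astype(int);gr=(r[:,1]-r[:,2])>25
    l=np.where(gr[196:240])[0]+196;q=np.where(gr[315:360])[0]+315
    if len(l) and len(q): A.append(np.r_[pt(g,l.max()+.5,v,.022)[:2],pt(g,q.min()-.5,v,.022)[:2]])
A=np.array(A)
for i in (0,2): k=np.polyfit(A[:,i],A[:,i+1],1);print(np.arctan(k[0]),A[:,i:i+2].mean(0),np.abs(A[:,i+1]-np.polyval(k,A[:,i])).max())
m=(A[:,:2]+A[:,2:])/2;k=np.polyfit(m[:,0],m[:,1],1);print('mid',np.arctan(k[0]),'y@.5635',np.polyval(k,.5635),'y@.50',np.polyval(k,.5),np.linalg.norm(A[:,:2]-A[:,2:],axis=1)[[0,10,-1]])
```

```text
30 [(200, 0.017, -6), (202, 0.017, -10), (204, 0.018, 36), (206, 0.019, 44), (208, 0.02, 52), (210, 0.019, 54), (212, 0.02, 29), (214, 0.022, -7), (216, 0.021, -7), (218, 0.021, -5), (220, 0.021, -7)]
    [(328, 0.021, -6), (330, 0.022, -6), (332, 0.022, -9), (334, 0.022, -7), (336, 0.022, -8), (338, 0.021, -13), (340, 0.019, 58), (342, 0.019, 57), (344, 0.019, 55), (346, 0.018, 55), (348, 0.017, 58), (350, 0.0, -10), (352, -0.001, -14)]
70 [(200, 0.016, -8), (202, 0.017, -7), (204, 0.017, -10), (206, 0.018, 37), (208, 0.019, 47), (210, 0.02, 52), (212, 0.02, 30), (214, 0.02, 9), (216, 0.022, -8), (218, 0.022, -4), (220, 0.021, -5)]
    [(328, 0.021, -8), (330, 0.022, -8), (332, 0.022, -6), (334, 0.022, -12), (336, 0.02, 63), (338, 0.019, 55), (340, 0.02, 55), (342, 0.02, 55), (344, 0.018, 60), (346, -0.0, -27), (348, -0.001, -18), (350, -0.001, -20), (352, -0.001, -21)]
110 [(200, -0.001, -16), (202, -0.001, -17), (204, -0.001, -18), (206, 0.014, 1), (208, 0.019, 28), (210, 0.019, 28), (212, 0.02, 54), (214, 0.019, 31), (216, 0.021, -12), (218, 0.022, -6), (220, 0.022, -4)]
    [(32
[... 251 characters left out ...]
, -0.001, -15), (202, -0.001, -16), (204, -0.001, -17), (206, -0.001, -21), (208, 0.018, 30), (210, 0.019, 27), (212, 0.02, 53), (214, 0.019, 53), (216, 0.019, 30), (218, 0.022, -5), (220, 0.021, -6)]
    [(328, 0.021, -8), (330, 0.021, -11), (332, 0.02, 57), (334, 0.019, 55), (336, 0.019, 54), (338, 0.018, 55), (340, 0.0, -8), (342, -0.001, -16), (344, -0.001, -17), (346, -0.001, -15), (348, -0.001, -17), (350, -0.001, -18), (352, -0.001, -22)]
-0.26954661250540185 [ 0.53657696 -0.23953507] 0.0005323856178810482
-0.2710115996761013 [ 0.51448838 -0.32881563] 0.0003865625191675215
mid -0.27029422884292287 y@.5635 -0.2946951458217182 y@.50 -0.2771008879571519 [0.09136462 0.09193701 0.09176896]
```

drive_tool([
  [[0.8,0.3,0],-0.03],
  [[0.8,0.3,-3],-0.03],
  [[0.8,0.3,-7],-0.03],
  [[0.8,0.3,-9.3],-0.03],
  [[0.8,0.3,-9.3],-0.03],
  [[0.8,0.3,-9.3],-0.03],
])

```text
time: 11.15
eef_pos: [0.4288, -0.257, 0.028]
tcp_rot: [[0.964, -0.267, -0.0], [-0.267, -0.964, 0.0], [-0.0, -0.0, -1.0]]
wrist_force: [0.5, -0.6, -1.5]
opening: 0.0583
gripper_force: 66.1
```

Run:
```python
from h import *
g=snap('wrist','w5');o=observe();print(o['eef_pos'],o['tcp_rot'][:,0])
cv2.imwrite('pics/w5c.png',cv2.resize(g['img'][:210,140:420],(784,588)))
s=snap('scene','sc5')
```

```text
[ 0.42920089 -0.25723305  0.02861239] [ 0.96362762 -0.26724664  0.00102183]
```

View pics/w5c.png

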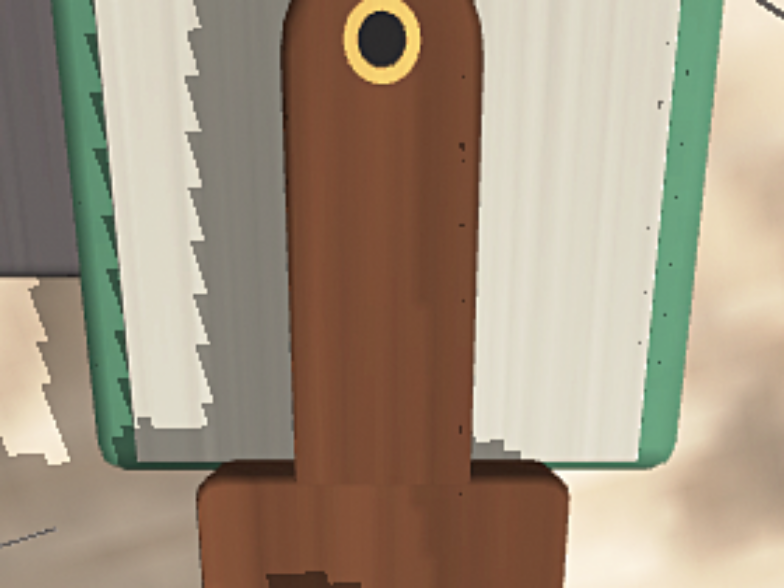

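The handle is centred on the table to within 1 mm (handle mid 383, table mid 386 in the crop), so I'll slide it in.

drive_tool([
  [[1.45,-0.4,0],0],
  [[2.9,-0.8,0],0],
  [[4.35,-1.2,0],0],
  [[5.8,-1.6,0],0],
  [[6.75,-1.87,0],0],
  [[6.75,-1.87,0],0],
])

```text
time: 11.85
eef_pos: [0.4977, -0.2762, 0.0282]
tcp_rot: [[0.964, -0.267, 0.002], [-0.267, -0.964, -0.001], [0.002, 0.0, -1.0]]
wrist_force: [-0.2, 0.7, -1.9]
opening: 0.0582
gripper_force: 66.1
```

drive_tool([
  [[0.2,-0.05,-0.1],0],
  [[0.4,-0.11,-0.15],0],
  [[0.6,-0.17,-0.15],0],
  [[0.6,-0.17,-0.15],0],
])

```text
time: 12.25
eef_pos: [0.5022, -0.2773, 0.0259]
tcp_rot: [[0.963, -0.268, 0.0], [-0.268, -0.963, -0.0], [0.0, 0.0, -1.0]]
wrist_force: [0.4, 1.1, -1.3]
opening: 0.0583
gripper_force: 66.1
```

drive_tool([
  [[0.2,-0.05,0],0],
  [[0.35,-0.1,0],0],
  [[0.35,-0.1,0],0],
])

```text
time: 12.55
eef_pos: [0.5059, -0.2784, 0.0258]
tcp_rot: [[0.963, -0.268, 0.0], [-0.268, -0.963, -0.0], [0.0, 0.0, -1.0]]
wrist_force: [0.0, -0.2, -2.6]
opening: 0.058
gripper_force: 66.1
```

drive_tool([
  [[0.2,-0.05,0],0],
  [[0.2,-0.05,0],0],
])

```text
time: 12.75
eef_pos: [0.5069, -0.2786, 0.0254]
tcp_rot: [[0.963, -0.268, -0.002], [-0.268, -0.963, 0.0], [-0.002, 0.0, -1.0]]
wrist_force: [-3.3, 0.8, -0.6]
opening: 0.0587
gripper_force: 66.1
```

drive_tool([
  [[0.1,-0.03,-0.05],0],
  [[0.1,-0.03,-0.1],0],
  [[0.1,-0.03,-0.1],0],
])

```text
time: 13.05
eef_pos: [0.5069, -0.2785, 0.0242]
tcp_rot: [[0.963, -0.268, -0.003], [-0.268, -0.963, 0.001], [-0.004, -0.0, -1.0]]
wrist_force: [-6.1, 1.3, 0.5]
opening: 0.0582
gripper_force: 66.4
```

drive_tool([
  [[0,0,0],0],
  [[0,0,0],0],
  [[0,0,0],0],
  [[0,0,0],0],
  [[0,0,0],0],
], hand=-1)

```text
time: 13.55
eef_pos: [0.509, -0.2792, 0.025]
tcp_rot: [[0.963, -0.268, 0.001], [-0.268, -0.963, -0.0], [0.001, 0.0, -1.0]]
wrist_force: [-0.5, 0.0, 0.9]
opening: 0.0852
gripper_force: 0.0
```

Run:
```python
from h import *
print(observe()['wrist_force'],observe()['opening'])
g=snap('wrist','w6');cv2.imwrite('pics/w6c.png',cv2.resize(g['img'][:,100:460],(680,600))[:])
```

```text
[-0.47694022  0.04698401  0.88751522] 0.08518072578950545
```

View pics/w6c.png

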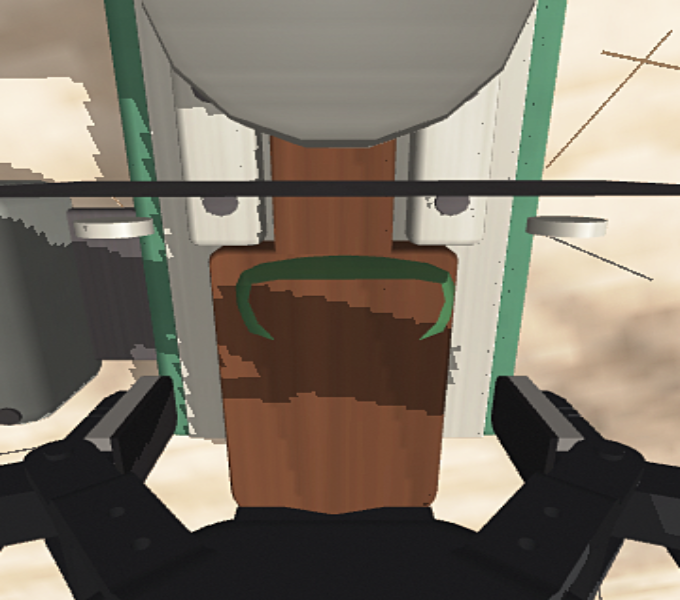

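The paddle lies in the channel with its shoulders at the cheek ends (row ~245) and the fingers are clear. I'll back out.

drive_tool([
  [[-2,0.55,0.2],0],
  [[-5,1.4,0.5],0],
  [[-8,2.2,1],0],
  [[-10,2.8,4],0],
  [[-10,2.8,9],0],
  [[-10,2.8,13],0],
  [[-10,2.8,13],0],
])

```text
time: 14.3
eef_pos: [0.4112, -0.2527, 0.161]
tcp_rot: [[0.963, -0.268, 0.009], [-0.268, -0.963, -0.005], [0.01, 0.003, -1.0]]
wrist_force: [1.2, -0.6, -1.5]
opening: 0.0853
gripper_force: 0.0
```

Run:
```python
from h import *
from scipy import ndimage
o=observe();print(o['eef_pos'],o['wrist_force'])
for n,f in (('top','top7'),('scene','sc7'),('wrist','w7')):
    g=snap(n,f);i=cv2.cvtColor(g['img'],cv2.COLOR_BGR2HSV)
    m=(i[...,0]>50)&(i[...,0]<75)&(i[...,1]>170)
    l,k=ndimage.label(m)
    for j in range(1,k+1):
        q=np.argwhere(l==j)
        if len(q)<40: continue
        v,u=(q.min(0)+q.max(0))/2; print(n,len(q),u,v,pt(g,u,v).round(4),pt(g,u,v,.084).round(4))
g=load('w7');cv2.imwrite('pics/w7.png',g['img'])
```

```text
[ 0.41121327 -0.25270833  0.16098406] [ 1.22284748 -0.57439038 -1.52205435]
```

View pics/w7.png

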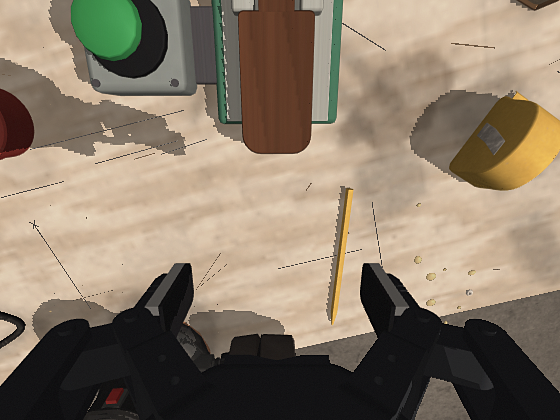

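The paddle is in place with its shoulders at row ~10, and the button cap spans columns 71–141, centred near (106,24).

Run:
```python
from h import *
g=load('w7');print(pt(g,106,24).round(4),pt(g,106,24,.082).round(4),pt(g,71,24,.080),pt(g,141,24,.080))
t=load('top7');i=t['img'].astype(int);m=(i[...,1]-i[...,2]>50)&(i[...,1]>80)
m[:, :300]=0;m[:,345:]=0;q=np.argwhere(m);print(len(q),q.min(0),q.max(0),q.mean(0));v,u=q.mean(0)
print(pt(t,u,v,.085),pt(t,u,v))
```

```text
[ 0.5675 -0.1834  0.0874] [ 0.5697 -0.1811  0.082 ] [ 0.57665478 -0.15814077  0.08      ] [ 0.56431033 -0.20238068  0.08      ]
114 [198 317] [209 328] [203.33333333 322.66666667]
[ 0.57197255 -0.18226846  0.085     ] [ 0.57139076 -0.18188638  0.08984535]
```

drive_tool([
  [[4,4,0],0],
  [[8,7,0],0],
  [[12,7.1,0],0],
  [[15.9,7.1,0],0],
  [[15.9,7.1,-3],0],
  [[15.9,7.1,-5],0],
  [[15.9,7.1,-5],0],
  [[15.9,7.1,-5],0],
], hand=1)

```text
time: 15.25
eef_pos: [0.5667, -0.1798, 0.1035]
tcp_rot: [[0.963, -0.268, -0.003], [-0.268, -0.963, 0.001], [-0.003, -0.0, -1.0]]
wrist_force: [-1.5, -0.5, 0.3]
opening: -0.0001
gripper_force: 0.0
```

drive_tool([
  [[0.3,-0.2,-0.5],0],
  [[0.3,-0.2,-1.0],0],
  [[0.3,-0.2,-1.3],0],
  [[0.3,-0.2,-1.3],0],
  [[0.3,-0.2,-1.3],0],
])

```text
time: 15.75
eef_pos: [0.5707, -0.1822, 0.092]
tcp_rot: [[0.963, -0.268, 0.0], [-0.268, -0.963, -0.0], [0.0, -0.0, -1.0]]
wrist_force: [0.6, -0.2, 0.0]
opening: -0.0002
gripper_force: 0.0
```

Next I'll bring the tool to about z 0.080, the halfway stop.

drive_tool([
  [[0,0,-0.3],0],
  [[0,0,-0.6],0],
  [[0,0,-0.8],0],
  [[0,0,-1.0],0],
  [[0,0,-1.0],0],
])

```text
time: 16.25
eef_pos: [0.571, -0.1822, 0.0819]
tcp_rot: [[0.963, -0.268, 0.001], [-0.268, -0.963, -0.0], [0.001, 0.0, -1.0]]
wrist_force: [-0.3, -0.4, 3.7]
opening: 0.0001
gripper_force: 1.5
```

drive_tool([
  [[0,0,-0.15],0],
  [[0,0,-0.25],0],
  [[0,0,-0.25],0],
])

```text
time: 16.55
eef_pos: [0.571, -0.1822, 0.08]
tcp_rot: [[0.963, -0.268, 0.001], [-0.268, -0.963, -0.0], [0.001, -0.0, -1.0]]
wrist_force: [-0.7, 0.3, 7.1]
opening: -0.0002
gripper_force: 3.3
```

drive_tool([
  [[0,0,-0.05],0],
  [[0,0,-0.05],0],
  [[0,0,-0.05],0],
  [[0,0,-0.05],0],
  [[0,0,-0.05],0],
  [[0,0,-0.05],0],
  [[0,0,-0.05],0],
  [[0,0,-0.05],0],
])

```text
time: 17.35
eef_pos: [0.571, -0.1822, 0.0798]
tcp_rot: [[0.963, -0.268, 0.001], [-0.268, -0.963, -0.0], [0.001, 0.0, -1.0]]
wrist_force: [-1.8, -0.2, 8.5]
opening: 0.0
gripper_force: 4.0
```

drive_tool([
  [[0,0,0],0],
  [[0,0,0],0],
  [[0,0,0],0],
  [[0,0,0],0],
  [[0,0,0],0],
])

```text
time: 17.85
eef_pos: [0.5711, -0.1822, 0.0798]
tcp_rot: [[0.963, -0.268, 0.001], [-0.268, -0.963, -0.0], [0.001, 0.0, -1.0]]
wrist_force: [0.3, 0.0, 7.8]
opening: -0.0001
gripper_force: 4.0
```

The force is 8 N at the halfway stop, and I've held it there for over 1.3 s. Now the full press.

drive_tool([
  [[0,0,-0.4],0],
  [[0,0,-0.8],0],
  [[0,0,-1.0],0],
  [[0,0,-1.0],0],
  [[0,0,-1.0],0],
])

```text
time: 18.35
eef_pos: [0.5713, -0.1822, 0.0726]
tcp_rot: [[0.963, -0.268, 0.003], [-0.268, -0.963, -0.001], [0.004, 0.0, -1.0]]
wrist_force: [-6.9, 2.2, 24.3]
opening: -0.0
gripper_force: 12.2
```

drive_tool([
  [[0,0,0],0],
  [[0,0,0.8],0],
  [[0,0,1.8],0],
  [[0,0,4],0],
  [[0,0,8],0],
  [[-3,2,11],0],
  [[-6,3,12],0],
  [[-10,3,12],0],
])

```text
time: 19.15
eef_pos: [0.471, -0.1514, 0.1901]
tcp_rot: [[0.964, -0.266, 0.002], [-0.266, -0.964, -0.0], [0.002, -0.0, -1.0]]
wrist_force: [-0.1, -1.4, 0.3]
opening: -0.0001
gripper_force: 0.0
```

Run:
```python
from h import *
g=snap('wrist','w9');t=snap('top','top9');b=load('top7')
cv2.imwrite('pics/w9.png',g['img']);print(pt(t,323,203),pt(b,323,203))
print(observe()['wrist_force'],np.abs(t['img'][200:245,325:380].astype(int)-b['img'][200:245,325:380]).mean())
```

```text
[ 0.5024624  -0.13683279  0.66917188] [ 0.57262977 -0.18308321  0.08894889]
[-0.61546231 -0.33677861 -0.5275743 ] 27.414545454545454
```

View pics/w9.png

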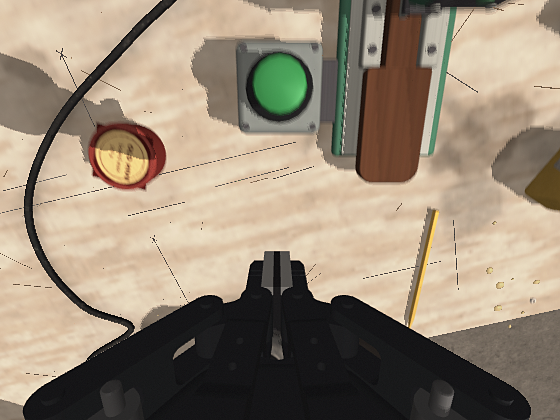

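The paddle is in the channel with its shoulders at the cheeks (row ~68), and the button (278,85) looks up. I'll check its height and hand in.

Run:
```python
from h import *
g=load('w9');print(pt(g,278,80),pt(g,395,120)); print(job_done())
```

```text
[ 0.57215845 -0.18045863  0.08713532] [ 0.51291314 -0.28152598  0.03924718]
the job is handed in; nothing more can be done
None
```

I laid the dark paddle in the press with its shoulders against the cheeks, held the button at its halfway stop for over a second, stamped, and handed the job in. In the last picture the button was back up, the paddle was in place and the tin looked unmoved; I did not re-measure the light paddle or the tape, and no verdict came back.

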